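# Hardness check of a forged wedge

## Task

Draw the yellow hardness probe out of the wooden tool block and first prove it on the round reference block: hold it upright inside the ring, its sprung tip pressed gently about half-way in, for about two seconds. Then take it to the wedge in the vice and set its tip on the blue spot, square to the sloping ground face, again pressed gently about half-way in, and finish holding it there like that for the reading: do not let go or put it down. Leave everything else on the bench where it is.

Things in the scene. Friction and masses are not known exactly. Their poses are not given: they have to be found in the camera images.
- probe: the hardness probe, a loose pen: round yellow barrel with black ends, 22 mm across, 92 mm long. Origin on its axis 35 mm below the top end (grip it there), z along the axis to the top end. Below the barrel a 14 mm steel nose, then the sprung tip, its end 100 mm below the origin. Starts upright in any bore of the tool block, nose in the bore, barrel standing on the block; draw straight up 43 mm to clear. 0.2 kg
- probe_tip (a joint): how far the probe's tip is pushed in, m: 0 = fully out, 0.008 = fully in. A spring holds it out: about 2.4 N to start it moving, 5.6 N half-way (4 mm), 8.8 N fully in (0.8 N per mm)
- probe_point (a point): the very end of the probe's sprung tip, a rounded end 6 to 8 mm across
- tool_block: dark wooden block fixed to the bench, 62 mm (its x) by 200 mm (its y) by 50 mm high, origin at the middle of its underside. Three 16 mm bores through it in a row along its y, 65 mm apart, the middle one at the origin. Three tools, in any order, stand at most 93 mm above its top
- ref_block: loose round bright steel reference block, 64 mm across, 16 mm thick, 0.4 kg, lying flat on the bench; origin at the middle of its underside
- ref_mark (a point): middle of the dark ring (31 mm across) on the top face of the reference block
- vice: bench vice fixed to the bench, 80 mm jaws, origin on the bench under the middle of the jaw gap; its x along the screw from the handle (-x end, 130 mm out) to the fixed jaw and anvil (+x, 107 mm), its y along the jaws, which are 108 mm high
- wedge: dark forged steel wedge, 150 mm long, 36 mm thick, firmly clamped in the vice with its length along the jaws (its y) and its sloping face up. Origin under its middle at the height of its underside, 90 mm above the bench. The bright ground sloping face falls at 20 degrees towards its -y end and stands clear above the jaws everywhere
- blue_spot (a point): middle of the blue spot, 14 mm across, on the wedge's sloping face; its own z axis points out square to that face (20 degrees off the vertical), its x across the face
- punch: brass automatic centre punch standing in another bore of the tool block, 18 mm across, 87 mm above the block; to be left alone
- drift: dark steel drift standing in the third bore, 19 mm across, 70 mm above the block; to be left alone
- hammer: ball-pein hammer lying on the bench, 270 mm long, to be left alone
- file: file with wooden handle lying on the bench, 315 mm long, to be left alone
- square: engineer's square lying on the bench, 125 mm by 80 mm, to be left alone
- tin: blue tin of marking-out ink, 60 mm across, 60 mm high, to be left alone

How it is judged:
On the way:
1. the probe is proved on the reference block: tip inside the ring (within 15 mm of its middle), upright within 8 degrees, tip pushed in 1.5 to 6.5 mm, held for 1 s (distance between probe_point and ref_mark below 0.015 m and angle between probe's own z axis and vertical below 0.14 rad and value of joint probe_tip between 0.0015 and 0.0065 m and contact force between probe and ref_block above 1.5 N and contact force between the fingers and probe above 1 N), for 1 s.
At the end, for the whole second after the job is handed in: gripper holds the probe still, tip within 6.5 mm of the blue spot's middle, axis within 8 degrees of square to the sloping face, tip pushed in 1.5 to 6.5 mm (under 12 N), not touching the vice; reference block and other tools within 25 mm of their places (distance between probe_point and blue_spot below 0.0065 m and angle between the z axis of probe and the z axis of blue_spot, either way round below 0.14 rad and value of joint probe_tip between 0.0015 and 0.0065 m and contact force between probe and wedge between 1.5 and 12 N and contact force between the fingers and probe above 1 N and contact force between probe and vice below 0.2 N and linear speed of probe below 0.02 m/s and distance of each of ref_block, punch, drift, hammer, file, square, tin from where it was at the start of the episode below 0.025 m); the arm keeps its last pose, push and grip.
It fails at once if the probe is rammed on the wedge or the reference block (over 25 N) (contact force between probe and wedge above 25 N or contact force between probe and ref_block above 25 N).
It fails at once if another tool or the reference block is pushed about (moved over 40 mm) (distance of any of ref_block, punch, drift, hammer, file, square, tin from where it was at the start of the episode above 0.04 m).
It also fails if it takes over 51 s, if anything falls off the work surface, if the arm or the gripper's body presses on something with over 40 N, if the wrist force passes 120 N, or if a joint passes its speed limit or range.

## Robot

A 6-joint arm with a two-finger parallel gripper is mounted at the origin on the work surface. World frame = base frame: x ahead of the robot, y to its left, z up, the work surface at z = 0. Lengths are in m, angles in rad, forces in N, time in s.
With the tool pointing down it reaches from about 0.35 to 0.85 m from the base axis. Payload 8.1 kg.
Tool frame: the origin (TCP) lies at the centre of the arm's flange, where the gripper is bolted on; the fingertips stand 186 mm ahead of it and the grasp point (between the pads) lies 167 mm ahead of it; z points along the fingers, y is the line along which they close (so a half turn about z gives the same grasp; the last joint's range is limited). The gripper opens to 93 mm and grips with 3 to 60 N. Pads are 15 mm wide; open, the fingers measure 128 mm over their backs; the gripper's body (75 mm by 188 mm) begins 65 mm behind the grasp point.
Start: joints at [1.11, 0.13, 1.488, -0, 1.523, -0.085], TCP at [0.22, 0.558, 0.405] pointing down, gripper open.
Joint ranges: [-2.96, 2.96], [-0.89, 2.26], [0.02, 2.5], [-1.34, 4.48], [0, 2.73], [-2.66, 2.66]. Speed limits (rad/s): [2.39, 2.39, 2.79, 3.14, 3.14, 3.14].

## Interface

Orientations are given as a rotation vector (axis times angle).
In Python, from plant import read_state, read_camera, camera_params, robot gives the robot as it stands.
- The arm moves only by the tool carry_out, never from a script. Its argument "targets" is a list of rows, each an object of numbers: "hand": the opening in per cent of the stroke, from 0 (shut) to 100 (fully open); "x", "y", "z": the shift along the tool's x, y, z in m; "ax", "ay", "az": the turn, a rotation vector about the tool's x, y, z in rad. In form: [{"hand": .., "x": .., "y": .., "z": .., "ax": .., "ay": .., "az": ..}, ...]. A call has 1 to 8 rows; each row is the pose to reach, as a shift and turn from the pose commanded when the call began, along the tool's axes at that moment; what a row does not reach only later rows make up. A row lasts 1/8 s, in which the tool goes at most 62.5 mm and 10.7 degrees, less where a joint would pass 70% of its speed; a pose out of reach is approached as far as the arm can. A call with a gripper value outside its range is refused whole. The fingers move at their own pace and stop on an object; "newtons" is the grip in N (left out, the last holds). Time passes only in rows, so rows that repeat a pose let the fingers close. It gives the time, the measured TCP pose, the force, the opening and the grip force at its end, in the units of the state.
- read_state(): the state, without advancing time (a new reading comes with each control period).
- read_camera(name): name is "scene" or "top"; returns (picture, depth): 384x512x3 uint8, blue, green, red; 384x512 float32, m along the optical axis (not along the pixel's ray), 0 where there is no reading.
- camera_params(name): a dict with "fx", "fy", "cx", "cy" (pixels), "k1" (the pictures are not rectified: a ray, as slopes to the right and down, at radius r is drawn at 1 + k1 r^2 times it, then the intrinsics apply), "position" and "rotation" of the camera in the world. Camera axes: x right, y up, looking along -z (the intrinsics and any distortion apply to the point x, -y, -z); pixel columns grow to the right and rows downward; lengths in m; the calibration is good to about 2 mm. A picture is of the moment at which its call begins. camera_params takes no time and is no camera call.
- robot.close_job(): hands the job in; it is judged then, once.
The state is a dict: "t": time; "q": joint angles; "dq": joint speeds; "joint_torque": joint torques, N m; "tool_pos": TCP position; "orientation": TCP orientation; "force": force on the tool from outside, world axes, zero at the start; "wrist_torque": the same for the moment, N m; "opening": finger opening in m; "gripper_force": force on a finger pad.
Only numpy, scipy, OpenCV 4.12 (cv2) and the standard library are available. Lean on these libraries where they do the work, as an engineer would, in place of code of your own. Each camera call takes 0.05 s, during which the arm holds its last target. There are 200 camera calls.

## Working session

There is one attempt and no reset: what is moved stays moved. The work goes in short steps, Python scripts to look and compute and a tool call to move; the robot and the scene stay as the last step left them, time stands still between calls to the robot, and variables do not carry over. Pictures are saved under pics/ and viewed, at most 10 in all, crops included, and the job is handed in when it is done.

Besides the shell and the picture viewer there is one more tool, called after "Call:" as name([rows], argument=value, ...), one row to a line, values as JSON. carry_out: Moves the arm, as the interface text tells. Its arguments: {"type":"object","properties":{"targets":{"type":"array","items":{"type":"object","properties":{"hand":{"type":"number"},"x":{"type":"number"},"y":{"type":"number"},"z":{"type":"number"},"ax":{"type":"number"},"ay":{"type":"number"},"az":{"type":"number"}}}},"newtons":{"type":"number"}},"required":["targets"]}

```bash
ls; mkdir -p pics; cat > h.py <<'E'
import numpy as np, cv2
from scipy.spatial.transform import Rotation as R
from plant import read_state, read_camera, camera_params, robot
E
python3 - <<'E'
from h import *
for n in("scene","top"):
    p,d=read_camera(n); cv2.imwrite(f"pics/{n}0.png",p); np.savez(f"{n}0.npz",p=p,d=d)
    print(n,camera_params(n))
print(read_state())
E
```

```text
pics
scene {'fx': 473.7595011329251, 'fy': 473.7595011329251, 'cx': 264.9656362440551, 'cy': 191.47502842692143, 'k1': -0.12794239600483776, 'position': array([ 1.1249681 , -0.41656354,  0.89866043]), 'rotation': array([0.65975057, 0.35078009, 0.90553001])}
top {'fx': 440.39421716491313, 'fy': 440.39421716491313, 'cx': 256.40886760132224, 'cy': 194.50803059592207, 'k1': -0.1029035360389685, 'position': array([ 0.50889368, -0.04045981,  1.13764246]), 'rotation': array([ 0.03933168, -0.03885552, -1.57634071])}
{'t': 0.1, 'q': array([ 1.10956861e+00,  1.31103410e-01,  1.48915507e+00,  2.58212241e-05,
        1.52300498e+00, -8.54206626e-02]), 'dq': array([-0.00092209, -0.00137965, -0.00205988,  0.00252083,  0.00069629,
        0.00081759]), 'joint_torque': array([ 3.64444413e-04, -5.61342216e+01, -4.93096089e+01,  7.70265888e-02,
        2.90042278e-02, -9.58120943e-07]), 'tool_pos': array([0.22011052, 0.5579521 , 0.40378989]), 'orientation': array([-5.86761543e-01, -3.08582556e+00,  2.51574663e-03]), 'force': array([ 0.33302413,  0.20241531, -0.48294671]), 'wrist_torque': array([-0.02690431, -0.01841   , -0.03646154]), 'gripper_force': 0.0, 'opening': 0.09318861817598217}
```

View pics/scene0.png

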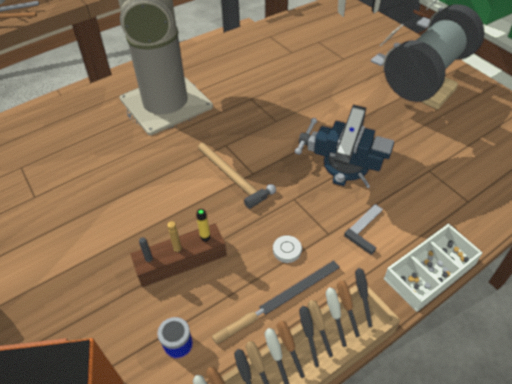

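View pics/top0.png

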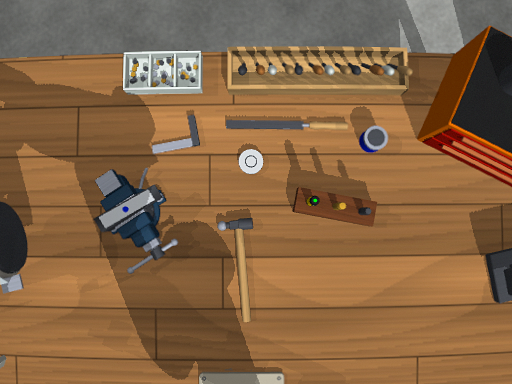

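The scene view shows the probe at about (203,224), the ring at (288,247) and the blue spot at (352,129). In the top view they are at (314,201), (251,161) and (125,209). The punch (342,206) and drift (364,211) stand beside the probe. Next I measure these from both views.

```bash
cat >> h.py <<'E'
def ray(n,u,v):
    c=camera_params(n); 
    K=np.array([[c['fx'],0,c['cx']],[0,c['fy'],c['cy']],[0,0,1]])
    a=cv2.undistortPoints(np.array([[[u,v]]],float),K,np.array([c['k1'],0,0,0,0.]))[0,0]
    d=R.from_rotvec(c['rotation']).apply([a[0],-a[1],-1]); return c['position'],d
def atz(n,u,v,z):
    p,d=ray(n,u,v); return p+d*(z-p[2])/d[2]
def depthpt(n,u,v,D):
    p,d=ray(n,u,v); return p+d*D
def tri(uv1,uv2):
    p,d=ray("scene",*uv1); q,e=ray("top",*uv2)
    s=np.linalg.lstsq(np.c_[d,-e],q-p,rcond=None)[0]
    a,b=p+d*s[0],q+e*s[1]; return (a+b)/2,np.linalg.norm(a-b)
def blob(img,lo,hi,box):
    x0,y0,x1,y1=box; h=cv2.cvtColor(img,cv2.COLOR_BGR2HSV)[y0:y1,x0:x1]
    m=cv2.inRange(h,lo,hi); n,l,s,c=cv2.connectedComponentsWithStats(m)
    return [(tuple(np.round(c[i]+[x0,y0],2)),s[i,4],tuple(s[i,:4]+[x0,y0,0,0])) for i in range(1,n) if s[i,4]>3]
E
python3 - <<'E'
from h import *
S=np.load("scene0.npz");T=np.load("top0.npz");s,sd,t,td=S['p'],S['d'],T['p'],T['d']
B=((105,120,60),(130,255,255))
bs=blob(s,*B,(335,110,370,150)); bt=blob(t,*B,(110,195,140,225)); print('blue',bs,bt)
G=((45,120,80),(80,255,255))
gs=blob(s,*G,(185,200,220,245)); gt=blob(t,*G,(300,190,330,215)); print('green',gs,gt)
Y=((22,120,90),(34,255,255))
print('yel',blob(s,*Y,(160,200,220,255)),blob(t,*Y,(295,185,350,215)))
W=((0,0,170),(180,60,255))
print('ref',blob(s,*W,(265,225,310,270)),blob(t,*W,(230,140,270,185)))
D=((0,0,0),(180,255,130))
cropS=cv2.resize(s[190:290,120:320],(800,400),interpolation=cv2.INTER_CUBIC)
cropT=cv2.resize(t[140:240,80:180],(600,600),interpolation=cv2.INTER_CUBIC)[:, :]
cv2.imwrite("pics/cs.png",cropS);cv2.imwrite("pics/ct.png",cropT)
E
```

```text
blue [((np.float64(351.2), np.float64(129.0)), np.int32(10), (np.int64(350), np.int64(128), np.int64(4), np.int64(3)))] [((np.float64(120.4), np.float64(198.43)), np.int32(30), (np.int64(114), np.int64(195), np.int64(14), np.int64(10))), ((np.float64(111.0), np.float64(197.75)), np.int32(4), (np.int64(110), np.int64(197), np.int64(3), np.int64(3))), ((np.float64(113.17), np.float64(200.33)), np.int32(6), (np.int64(112), np.int64(199), np.int64(4), np.int64(4))), ((np.float64(111.0), np.float64(205.8)), np.int32(5), (np.int64(110), np.int64(205), np.int64(3), np.int64(3))), ((np.float64(125.23), np.float64(208.69)), np.int32(26), (np.int64(123), np.int64(206), np.int64(6), np.int64(6))), ((np.float64(137.4), np.float64(220.0)), np.int32(5), (np.int64(136), np.int64(219), np.int64(4), np.int64(3))), ((np.float64(138.2), np.float64(223.6)), np.int32(5), (np.int64(137), np.int64(223), np.int64(3), np.int64(2)))]
green [((np.float64(200.5), np.float64(211.29)), np.int32(24), (np.int64(198), np.int64(209), np.int64(6), np.int64(5)))] [((np.float64(314.57), np.float64(200.0)), np.int32(14), (np.int64(313), np.int64(198), np.int64(4), np.int64(5)))]
yel [((np.float64(203.39), np.float64(228.1)), np.int32(172), (np.int64(198), np.int64(218), np.int64(12), np.int64(20)))] [((np.float64(308.5), np.float64(201.5)), np.int32(18), (np.int64(307), np.int64(197), np.int64(4), np.int64(9)))]
ref [((np.float64(286.67), np.float64(246.73)), np.int32(552), (np.int64(273), np.int64(235), np.int64(29), np.int64(24)))] [((np.float64(250.54), np.float64(161.14)), np.int32(435), (np.int64(239), np.int64(149), np.int64(24), np.int64(25)))]
```

View pics/cs.png

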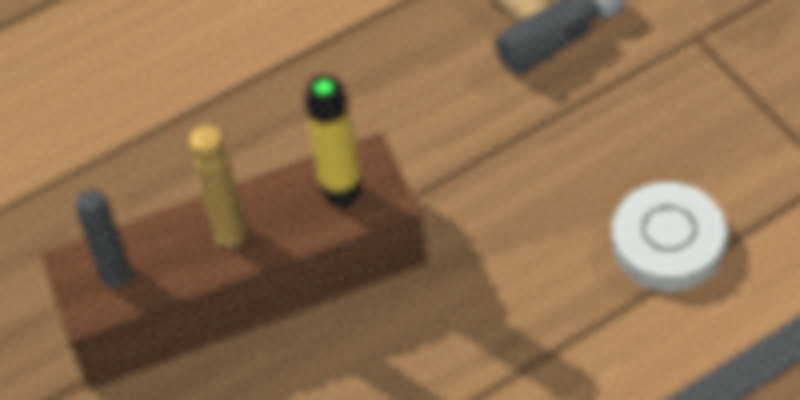

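View pics/ct.png

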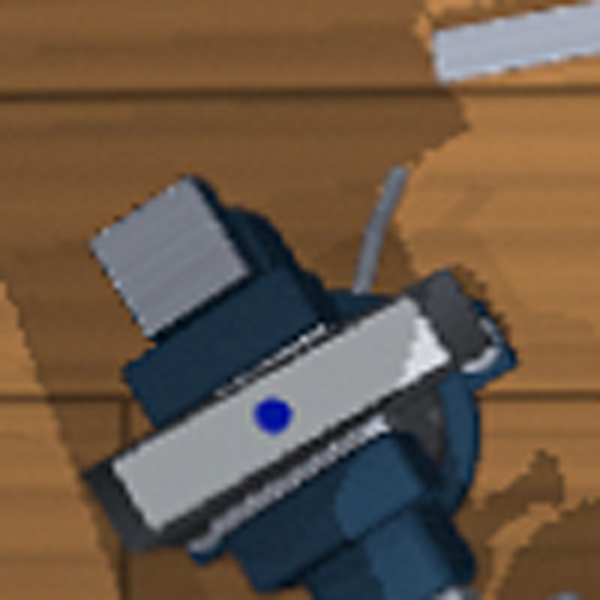

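The crops show the green cap centred in the probe's top, the ring near (286.6,246.6) in scene, and the clean blue spot on the ground face in the top view. The face runs from about (102,222) to (152,195). Next come positions, the face normal from depth, and the heights of the neighbouring tools.

```bash
python3 - <<'E'
from h import *
np.set_printoptions(precision=4,suppress=True)
S=np.load("scene0.npz");T=np.load("top0.npz");s,sd,t,td=S['p'],S['d'],T['p'],T['d']
m=lambda a,b:print(*tri(a,b))
print('spot',end=' ');m((351.3,129),(125.23,208.69))
print('cap',end=' ');m((200.5,211.3),(314.57,200.0))
print('ring',end=' ');m((286.6,246.6),(250.54,161.14)); print(atz("scene",286.6,246.6,.016),atz("top",250.54,161.14,.016))
print('cap at .142',atz("scene",200.5,211.3,.142),atz("top",314.57,200,.142))
print('scene yellow mid',depthpt("scene",203.4,228.1,sd[228,203]))
# face plane from depth
m=np.zeros(t.shape[:2],np.uint8)
poly=np.array([[115,460],[410,295],[450,358],[155,530]])/6+[79.6,139.6]
c=poly.mean(0); cv2.fillPoly(m,[np.int32(np.round(c+(poly-c)*.8))],1)
P=np.array([depthpt("top",u,v,td[v,u]) for v,u in np.argwhere(m) if td[v,u]>0])
mu=P.mean(0); r=P-mu; n=np.linalg.svd(r,full_matrices=False)[2][2]; n*=np.sign(n[2])
print('face n',n,'tilt',np.degrees(np.arccos(n[2])),'az',np.degrees(np.arctan2(n[1],n[0])),'rms',np.std(r@n))
for q in poly: 
    p,d=ray("top",*q); k=n@(mu-p)/(n@d); print('corner',p+k*d)
p,d=ray("top",125.23,208.69); k=n@(mu-p)/(n@d); print('spot on plane',p+k*d)
p,d=ray("scene",351.3,129); k=n@(mu-p)/(n@d); print('spot on plane(scene)',p+k*d)
# edges along long direction
# block: depth-plane height pixels
for n_,u,v in(("top",325,211),("top",329,197),("top",342,205),("top",364,211),("top",314,201),("scene",207,258-12)):
    dd=(td if n_=="top" else sd)[v,u]; print(n_,u,v,depthpt(n_,u,v,dd))
h=cv2.cvtColor(t,cv2.COLOR_BGR2HSV)
print('punch,drift',atz("top",342.3,205.8,.137),atz("top",364,211,.12))
E
```

```text
spot [0.5274 0.2627 0.127 ] 0.0024222675166644288
cap [ 0.5446 -0.1738  0.139 ] 0.003059067867459691
ring [ 0.6502 -0.0269  0.0112] 0.002873603452833191
[ 0.6521 -0.0303  0.016 ] [ 0.6504 -0.0258  0.016 ]
cap at .142 [ 0.546 -0.176  0.142] [ 0.5452 -0.172   0.142 ]
scene yellow mid [ 0.5566 -0.1807  0.0996]
face n [ 0.2043 -0.2751  0.9395] tilt 20.039513532219285 az -53.39284151629542 rms 0.0017235510636434803
corner [0.5107 0.3183 0.1494]
corner [0.5754 0.216  0.1054]
corner [0.5504 0.1998 0.106 ]
corner [0.4842 0.3022 0.1504]
spot on plane [0.5281 0.263  0.1294]
spot on plane(scene) [0.5282 0.2601 0.1285]
top 325 211 [ 0.5212 -0.2099  0.0491]
top 329 197 [ 0.5559 -0.2205  0.0479]
top 342 205 [ 0.5335 -0.2349  0.1393]
top 364 211 [ 0.5198 -0.292   0.112 ]
top 314 201 [ 0.5428 -0.17    0.1473]
scene 207 246 [ 0.567  -0.1842  0.0485]
punch,drift [ 0.5318 -0.2361  0.137 ] [ 0.5197 -0.2901  0.12  ]
```

```bash
cat >> h.py <<'E'
def down(az,n=(0,0,1)):
    "tool z = -n, tool y along azimuth az (deg) projected square to n"
    z=-np.array(n,float); z/=np.linalg.norm(z); a=np.radians(az); y=np.array([np.cos(a),np.sin(a),0]); y-=z*(y@z); y/=np.linalg.norm(y)
    return R.from_matrix(np.c_[np.cross(y,z),y,z])
def goal(p,Rt):
    s=read_state(); R0=R.from_rotvec(s['orientation'])
    print('t %.2f'%s['t'],'pos',s['tool_pos'].round(4),'az_y %.1f'%np.degrees(np.arctan2(*R0.as_matrix()[1::-1,1])),'q',s['q'].round(2))
    print('shift',R0.inv().apply(np.array(p)-s['tool_pos']).round(4),'turn',(R0.inv()*Rt).as_rotvec().round(4),'F',s['force'].round(2),'open %.4f grip %.1f'%(s['opening'],s['gripper_force']))
E
python3 - <<'E'
from h import *
for a in(-12.4,167.6): goal([.5455,-.174,.40],down(a))
E
```

```text
t 0.10 pos [0.2201 0.558  0.4038] az_y 68.5 q [ 1.11  0.13  1.49  0.    1.52 -0.09]
shift [-0.5713 -0.5614  0.0046] turn [-1.5000e-03  1.0000e-03  1.4114e+00] F [ 0.33  0.2  -0.48] open 0.0932 grip 0.0
t 0.10 pos [0.2201 0.558  0.4038] az_y 68.5 q [ 1.11  0.13  1.49  0.    1.52 -0.09]
shift [-0.5713 -0.5614  0.0046] turn [-1.1000e-03 -1.6000e-03 -1.7302e+00] F [ 0.33  0.2  -0.48] open 0.0932 grip 0.0
```

Call:
carry_out([
  {"x": -0.285, "y": -0.28, "z": 0, "az": 0.7, "hand": 100},
  {"x": -0.285, "y": -0.28, "z": 0, "az": 0.7, "hand": 100},
  {"x": -0.285, "y": -0.28, "z": 0, "az": 0.7, "hand": 100},
  {"x": -0.571, "y": -0.561, "z": 0.005, "az": 1.411, "hand": 100},
  {"x": -0.571, "y": -0.561, "z": 0.005, "az": 1.411, "hand": 100},
  {"x": -0.571, "y": -0.561, "z": 0.005, "az": 1.411, "hand": 100},
  {"x": -0.571, "y": -0.561, "z": 0.005, "az": 1.411, "hand": 100},
  {"x": -0.571, "y": -0.561, "z": 0.005, "az": 1.411, "hand": 100},
])

```text
schema error: expected keys hand, x, y, z, ax, ay, az
```

```bash
python3 - <<'E'
from h import *
goal([.5455,-.174,.40],down(-12.4))
E
```

```text
t 0.10 pos [0.2201 0.558  0.4038] az_y 68.5 q [ 1.11  0.13  1.49  0.    1.52 -0.09]
shift [-0.5713 -0.5614  0.0046] turn [-1.5000e-03  1.0000e-03  1.4114e+00] F [ 0.33  0.2  -0.48] open 0.0932 grip 0.0
```

Call:
carry_out([
  {"x": -0.285, "y": -0.28, "z": 0, "ax": 0, "ay": 0, "az": 0.7, "hand": 100},
  {"x": -0.285, "y": -0.28, "z": 0, "ax": 0, "ay": 0, "az": 0.7, "hand": 100},
  {"x": -0.285, "y": -0.28, "z": 0, "ax": 0, "ay": 0, "az": 0.7, "hand": 100},
  {"x": -0.571, "y": -0.561, "z": 0.005, "ax": 0, "ay": 0, "az": 1.411, "hand": 100},
  {"x": -0.571, "y": -0.561, "z": 0.005, "ax": 0, "ay": 0, "az": 1.411, "hand": 100},
  {"x": -0.571, "y": -0.561, "z": 0.005, "ax": 0, "ay": 0, "az": 1.411, "hand": 100},
  {"x": -0.571, "y": -0.561, "z": 0.005, "ax": 0, "ay": 0, "az": 1.411, "hand": 100},
  {"x": -0.571, "y": -0.561, "z": 0.005, "ax": 0, "ay": 0, "az": 1.411, "hand": 100},
])

```text
t: 1.1
tool_pos: [0.4236, 0.0993, 0.4021]
orientation: [2.452, 1.963, 0.001]
force: [0.9, 0.9, 0.1]
opening: 0.093
gripper_force: 0.0
```

```bash
python3 - <<'E'
from h import *
goal([.5455,-.174,.40],down(-12.4))
E
```

```text
t 1.10 pos [0.4236 0.0993 0.4021] az_y -12.6 q [ 0.11 -0.33  1.92  0.    1.55  0.33]
shift [-0.24    0.1787  0.0021] turn [ 0.0003 -0.0003 -0.0041] F [0.88 0.94 0.12] open 0.0930 grip 0.0
```

Call:
carry_out([
  {"x": -0.24, "y": 0.175, "z": 0, "ax": 0, "ay": 0, "az": 0, "hand": 100},
  {"x": -0.24, "y": 0.175, "z": 0, "ax": 0, "ay": 0, "az": 0, "hand": 100},
  {"x": -0.24, "y": 0.175, "z": 0, "ax": 0, "ay": 0, "az": 0, "hand": 100},
  {"x": -0.24, "y": 0.175, "z": 0, "ax": 0, "ay": 0, "az": 0, "hand": 100},
  {"x": -0.24, "y": 0.175, "z": 0, "ax": 0, "ay": 0, "az": 0, "hand": 100},
  {"x": -0.24, "y": 0.175, "z": 0, "ax": 0, "ay": 0, "az": 0, "hand": 100},
  {"x": -0.24, "y": 0.175, "z": 0, "ax": 0, "ay": 0, "az": 0, "hand": 100},
  {"x": -0.24, "y": 0.175, "z": 0, "ax": 0, "ay": 0, "az": 0, "hand": 100},
])

```text
t: 2.1
tool_pos: [0.5426, -0.1695, 0.4022]
orientation: [-2.446, -1.97, -0.0]
force: [-0.4, 0.1, -0.1]
opening: 0.0932
gripper_force: 0.0
```

```bash
python3 - <<'E'
from h import *
p,d=read_camera("scene"); cv2.imwrite("pics/s1.png",cv2.resize(p[60:300,100:340],(600,600),interpolation=cv2.INTER_CUBIC))
goal([.5455,-.174,.276],down(-12.4))
E
```

```text
t 2.15 pos [ 0.5427 -0.1694  0.4024] az_y -12.3 q [-0.39  0.05  1.58  0.    1.51 -0.18]
shift [-0.0039  0.0037  0.1264] turn [ 0.0002 -0.0001  0.0019] F [ 0.15 -0.85 -0.1 ] open 0.0929 grip 0.0
```

View pics/s1.png

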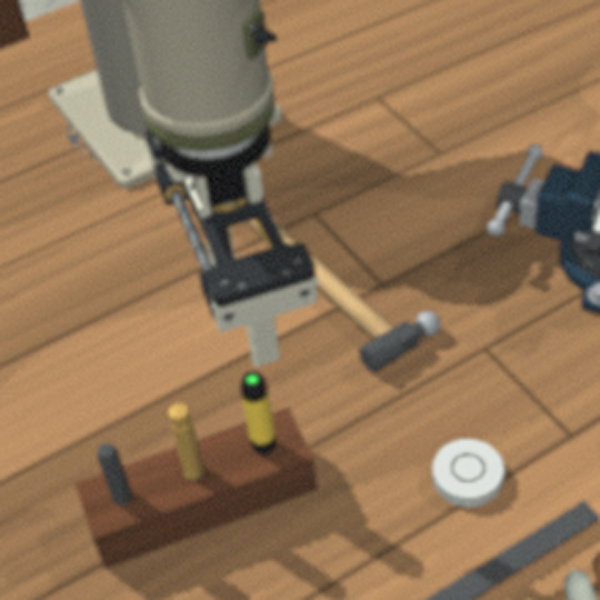

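The finger plane lines up over the probe (cap at about (253,380) in the crop), with the punch clear to one side. I'll go down and grip.

Call:
carry_out([
  {"x": -0.004, "y": 0.004, "z": 0.04, "ax": 0, "ay": 0, "az": 0, "hand": 100},
  {"x": -0.004, "y": 0.004, "z": 0.08, "ax": 0, "ay": 0, "az": 0, "hand": 100},
  {"x": -0.004, "y": 0.004, "z": 0.126, "ax": 0, "ay": 0, "az": 0, "hand": 100},
  {"x": -0.004, "y": 0.004, "z": 0.126, "ax": 0, "ay": 0, "az": 0, "hand": 100},
  {"x": -0.004, "y": 0.004, "z": 0.126, "ax": 0, "ay": 0, "az": 0, "hand": 100},
  {"x": -0.004, "y": 0.004, "z": 0.126, "ax": 0, "ay": 0, "az": 0, "hand": 40},
  {"x": -0.004, "y": 0.004, "z": 0.126, "ax": 0, "ay": 0, "az": 0, "hand": 40},
  {"x": -0.004, "y": 0.004, "z": 0.126, "ax": 0, "ay": 0, "az": 0, "hand": 40},
], newtons=20)

```text
t: 3.15
tool_pos: [0.5462, -0.1755, 0.2772]
orientation: [2.447, 1.968, 0.001]
force: [0.4, 0.4, -0.6]
opening: 0.0671
gripper_force: 0.0
```

```bash
python3 - <<'E'
from h import *
p,d=read_camera("top"); cv2.imwrite("pics/t2.png",p);p,d=read_camera("scene"); cv2.imwrite("pics/s2.png",cv2.resize(p[160:300,120:300],(720,560),interpolation=cv2.INTER_CUBIC))
G=((45,120,80),(80,255,255))
print(blob(p,*G,(185,190,230,245)))
goal([.5455,-.174,.274],down(-12.4))
E
```

```text
[]
t 3.25 pos [ 0.546  -0.1755  0.2766] az_y -12.4 q [-0.4   0.16  1.7   0.    1.29 -0.18]
shift [ 0.0013 -0.0008  0.0026] turn [0.0005 0.0001 0.0004] F [ 0.32 -0.01 -0.05] open 0.0596 grip 0.0
```

View pics/s2.png

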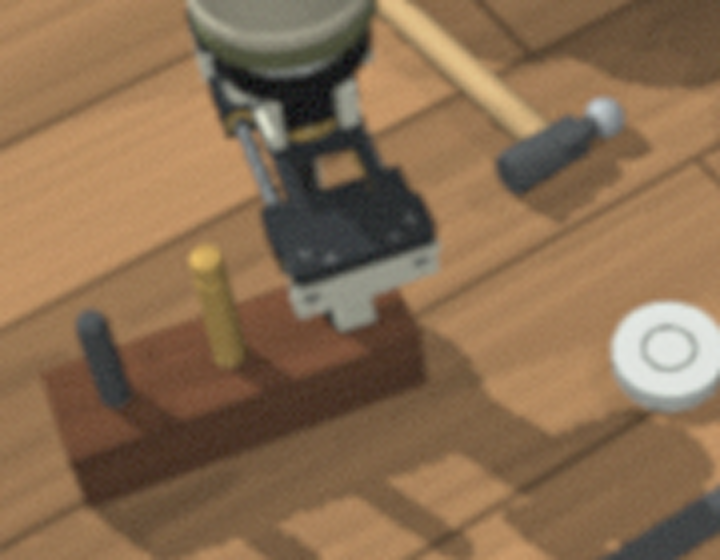

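The probe is between the fingers. I'll close them.

Call:
carry_out([
  {"x": 0.001, "y": 0, "z": 0.002, "ax": 0, "ay": 0, "az": 0, "hand": 0},
  {"x": 0.001, "y": 0, "z": 0.002, "ax": 0, "ay": 0, "az": 0, "hand": 0},
  {"x": 0.001, "y": 0, "z": 0.002, "ax": 0, "ay": 0, "az": 0, "hand": 0},
  {"x": 0.001, "y": 0, "z": 0.002, "ax": 0, "ay": 0, "az": 0, "hand": 0},
  {"x": 0.001, "y": 0, "z": 0.002, "ax": 0, "ay": 0, "az": 0, "hand": 0},
  {"x": 0.001, "y": 0, "z": 0.002, "ax": 0, "ay": 0, "az": 0, "hand": 0},
  {"x": 0.001, "y": 0, "z": 0.002, "ax": 0, "ay": 0, "az": 0, "hand": 0},
  {"x": 0.001, "y": 0, "z": 0.002, "ax": 0, "ay": 0, "az": 0, "hand": 0},
], newtons=30)

```text
t: 4.25
tool_pos: [0.5461, -0.1744, 0.2741]
orientation: [-2.448, -1.969, 0.0]
force: [0.7, 0.0, -0.7]
opening: 0.0217
gripper_force: 30.0
```

```bash
python3 - <<'E'
from h import *
goal([.5455,-.174,.274],down(-12.4)); print(read_state()['wrist_torque'])
E
```

```text
t 4.25 pos [ 0.5461 -0.1744  0.2741] az_y -12.4 q [-0.4   0.16  1.7   0.    1.28 -0.18]
shift [ 0.0003 -0.0006  0.0001] turn [-0.0002 -0.      0.0004] F [ 0.7   0.01 -0.67] open 0.0217 grip 30.0
[-0.03294692  0.0569447  -0.02584021]
```

Call:
carry_out([
  {"x": 0, "y": 0, "z": -0.02, "ax": 0, "ay": 0, "az": 0, "hand": 0},
  {"x": 0, "y": 0, "z": -0.05, "ax": 0, "ay": 0, "az": 0, "hand": 0},
  {"x": 0, "y": 0, "z": -0.1, "ax": 0, "ay": 0, "az": 0, "hand": 0},
  {"x": 0, "y": 0, "z": -0.1, "ax": 0, "ay": 0, "az": 0, "hand": 0},
  {"x": 0, "y": 0, "z": -0.1, "ax": 0, "ay": 0, "az": 0, "hand": 0},
])

```text
t: 4.88
tool_pos: [0.546, -0.1744, 0.3747]
orientation: [2.448, 1.969, 0.0]
force: [0.0, 0.8, -3.1]
opening: 0.0216
gripper_force: 30.0
```

```bash
python3 - <<'E'
from h import *
goal([.651,-.028,.340],down(-12.4))
E
```

```text
t 4.88 pos [ 0.546  -0.1744  0.3747] az_y -12.4 q [-0.4   0.07  1.6  -0.    1.46 -0.18]
shift [0.1655 0.0712 0.0347] turn [0.0005 0.0001 0.0005] F [ 0.    0.85 -3.06] open 0.0216 grip 30.0
```

Call:
carry_out([
  {"x": 0.055, "y": 0.024, "z": 0.0, "ax": 0, "ay": 0, "az": 0, "hand": 0},
  {"x": 0.11, "y": 0.047, "z": 0.0, "ax": 0, "ay": 0, "az": 0, "hand": 0},
  {"x": 0.165, "y": 0.071, "z": 0.02, "ax": 0, "ay": 0, "az": 0, "hand": 0},
  {"x": 0.165, "y": 0.071, "z": 0.035, "ax": 0, "ay": 0, "az": 0, "hand": 0},
  {"x": 0.165, "y": 0.071, "z": 0.035, "ax": 0, "ay": 0, "az": 0, "hand": 0},
  {"x": 0.165, "y": 0.071, "z": 0.035, "ax": 0, "ay": 0, "az": 0, "hand": 0},
])

```text
t: 5.62
tool_pos: [0.6503, -0.0296, 0.3391]
orientation: [-2.449, -1.967, 0.001]
force: [-0.3, -0.5, -2.4]
opening: 0.0217
gripper_force: 30.0
```

```bash
cat > look.py <<'E'
from h import *
import sys
x0,y0,x1,y1=map(int,sys.argv[2:6]); p,d=read_camera("scene")
cv2.imwrite(f"pics/{sys.argv[1]}.png",cv2.resize(p[y0:y1,x0:x1],None,fx=6,fy=6,interpolation=cv2.INTER_CUBIC))
goal([float(v) for v in sys.argv[6:9]],down(-12.4))
s=read_state(); z=R.from_rotvec(s['orientation']).as_matrix()[:,2]; T=s['tool_pos']+.267*z
# expected pixel of tip and of ring
c=camera_params("scene"); Rc=R.from_rotvec(c['rotation'])
def proj(P):
    q=Rc.inv().apply(P-c['position']); a=np.array([q[0],-q[1]])/-q[2]; a*=1+c['k1']*(a@a); return a*c['fx']+[c['cx'],c['cy']]
print('tip',T.round(4),'px',proj(T),'crop',(proj(T)-[x0,y0]+.5)*6, 'origin crop',(proj(T-.1*z)-[x0,y0]+.5)*6)
E
python3 look.py s3 240 160 340 260 .651 -.028 .29
```

```text
t 5.67 pos [ 0.6505 -0.0297  0.3399] az_y -12.5 q [-0.12  0.3   1.41 -0.    1.43  0.09]
shift [0.0018 0.0001 0.0499] turn [ 0.0006  0.0002 -0.0012] F [-0.07 -0.61 -1.77] open 0.0215 grip 30.0
tip [ 0.6507 -0.0298  0.0729] px [287.03602784 231.05798277] crop [285.21616707 429.34789661] origin crop [292.92161787 250.49826443]
```

View pics/s3.png

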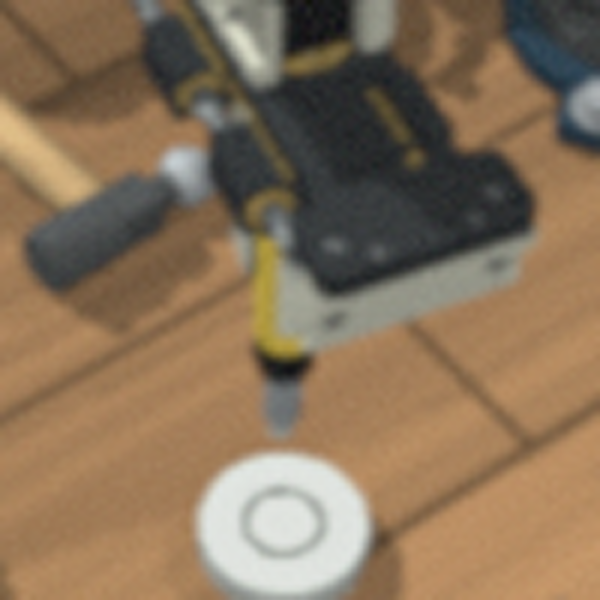

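The tip at crop (281,435) is right above the ring centre at (283,522), and agrees with kinematics to about 1 px. Going down.

Call:
carry_out([
  {"x": 0.002, "y": 0, "z": 0.03, "ax": 0, "ay": 0, "az": 0, "hand": 0},
  {"x": 0.002, "y": 0, "z": 0.045, "ax": 0, "ay": 0, "az": 0, "hand": 0},
  {"x": 0.002, "y": 0, "z": 0.052, "ax": 0, "ay": 0, "az": 0, "hand": 0},
  {"x": 0.002, "y": 0, "z": 0.055, "ax": 0, "ay": 0, "az": 0, "hand": 0},
  {"x": 0.002, "y": 0, "z": 0.055, "ax": 0, "ay": 0, "az": 0, "hand": 0},
])

```text
t: 6.3
tool_pos: [0.6515, -0.0267, 0.2848]
orientation: [2.448, 1.968, 0.001]
force: [0.1, -0.5, -2.8]
opening: 0.0216
gripper_force: 30.0
```

```bash
python3 look.py s4 240 180 340 280 .6505 -.028 .279
```

```text
t 6.35 pos [ 0.6516 -0.0266  0.2851] az_y -12.4 q [-0.12  0.35  1.46  0.    1.33  0.1 ]
shift [-0.0016 -0.0007  0.0061] turn [ 0.0012 -0.0001  0.0004] F [ 0.39  0.29 -2.24] open 0.0220 grip 30.0
tip [ 0.6519 -0.0267  0.0181] px [287.8513191  245.23207222] crop [290.10791463 394.39243333] origin crop [297.76842873 229.73045868]
```

View pics/s4.png

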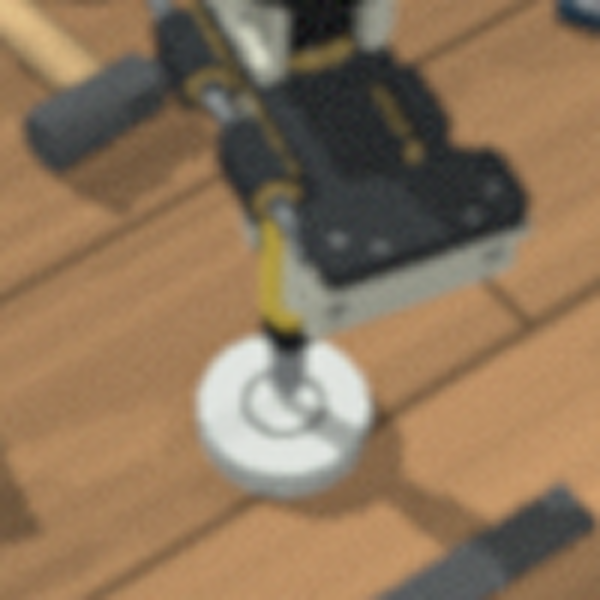

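The tip at about (287,400) is just above the ring centre (283,404), so within 2 mm. Pressing now.

Call:
carry_out([
  {"x": 0, "y": 0, "z": 0.002, "ax": 0, "ay": 0, "az": 0, "hand": 0},
  {"x": 0, "y": 0, "z": 0.0035, "ax": 0, "ay": 0, "az": 0, "hand": 0},
  {"x": 0, "y": 0, "z": 0.005, "ax": 0, "ay": 0, "az": 0, "hand": 0},
  {"x": 0, "y": 0, "z": 0.006, "ax": 0, "ay": 0, "az": 0, "hand": 0},
  {"x": 0, "y": 0, "z": 0.006, "ax": 0, "ay": 0, "az": 0, "hand": 0},
  {"x": 0, "y": 0, "z": 0.006, "ax": 0, "ay": 0, "az": 0, "hand": 0},
])

```text
t: 7.1
tool_pos: [0.6515, -0.0265, 0.2787]
orientation: [2.447, 1.969, 0.001]
force: [1.8, -0.8, 2.3]
opening: 0.0217
gripper_force: 30.0
```

```bash
python3 - <<'E'
from h import *
goal([.6505,-.028,.279],down(-12.4))
F=[]
for i in range(6): read_camera("top"); F.append(read_state()['force'][2])
print(np.round(F,2),np.mean(F))
E
```

```text
t 7.10 pos [ 0.6515 -0.0265  0.2787] az_y -12.4 q [-0.12  0.35  1.46  0.    1.32  0.1 ]
shift [-0.0017 -0.0007 -0.0003] turn [ 0.0011 -0.0001  0.0005] F [ 1.76 -0.78  2.33] open 0.0217 grip 30.0
[1.71 2.58 3.3  3.6  3.06 2.51] 2.79107274615721
```

The push is about 5 N, so the tip is roughly 3.5 mm in. I'll hold for two seconds.

Call:
carry_out([
  {"x": 0, "y": 0, "z": 0, "ax": 0, "ay": 0, "az": 0, "hand": 0},
  {"x": 0, "y": 0, "z": 0, "ax": 0, "ay": 0, "az": 0, "hand": 0},
  {"x": 0, "y": 0, "z": 0, "ax": 0, "ay": 0, "az": 0, "hand": 0},
  {"x": 0, "y": 0, "z": 0, "ax": 0, "ay": 0, "az": 0, "hand": 0},
  {"x": 0, "y": 0, "z": 0, "ax": 0, "ay": 0, "az": 0, "hand": 0},
  {"x": 0, "y": 0, "z": 0, "ax": 0, "ay": 0, "az": 0, "hand": 0},
  {"x": 0, "y": 0, "z": 0, "ax": 0, "ay": 0, "az": 0, "hand": 0},
  {"x": 0, "y": 0, "z": 0, "ax": 0, "ay": 0, "az": 0, "hand": 0},
])

```text
t: 8.4
tool_pos: [0.6512, -0.0265, 0.2781]
orientation: [-2.448, -1.969, 0.0]
force: [2.1, 0.1, 3.5]
opening: 0.0216
gripper_force: 30.0
```

Call:
carry_out([
  {"x": 0, "y": 0, "z": 0, "ax": 0, "ay": 0, "az": 0, "hand": 0},
  {"x": 0, "y": 0, "z": 0, "ax": 0, "ay": 0, "az": 0, "hand": 0},
  {"x": 0, "y": 0, "z": 0, "ax": 0, "ay": 0, "az": 0, "hand": 0},
  {"x": 0, "y": 0, "z": 0, "ax": 0, "ay": 0, "az": 0, "hand": 0},
  {"x": 0, "y": 0, "z": 0, "ax": 0, "ay": 0, "az": 0, "hand": 0},
  {"x": 0, "y": 0, "z": 0, "ax": 0, "ay": 0, "az": 0, "hand": 0},
  {"x": 0, "y": 0, "z": 0, "ax": 0, "ay": 0, "az": 0, "hand": 0},
  {"x": 0, "y": 0, "z": 0, "ax": 0, "ay": 0, "az": 0, "hand": 0},
])

```text
t: 9.4
tool_pos: [0.6512, -0.0265, 0.2782]
orientation: [-2.448, -1.969, 0.0]
force: [1.7, -0.2, 2.2]
opening: 0.0214
gripper_force: 30.0
```

Call:
carry_out([
  {"x": 0, "y": 0, "z": -0.01, "ax": 0, "ay": 0, "az": 0, "hand": 0},
  {"x": 0, "y": 0, "z": -0.04, "ax": 0, "ay": 0, "az": 0, "hand": 0},
  {"x": 0, "y": 0, "z": -0.1, "ax": 0, "ay": 0, "az": 0, "hand": 0},
  {"x": 0, "y": 0, "z": -0.16, "ax": 0, "ay": 0, "az": 0, "hand": 0},
  {"x": 0, "y": 0, "z": -0.18, "ax": 0, "ay": 0, "az": 0, "hand": 0},
  {"x": 0, "y": 0, "z": -0.18, "ax": 0, "ay": 0, "az": 0, "hand": 0},
])

```text
t: 10.15
tool_pos: [0.6513, -0.0265, 0.459]
orientation: [2.447, 1.968, 0.001]
force: [0.2, 0.4, -3.6]
opening: 0.0217
gripper_force: 30.0
```

```bash
python3 - <<'E'
from h import *
np.set_printoptions(precision=4,suppress=True)
# spot re-estimate with scene camera offset (-.7,+.9 px) and top calibrated at ring contact
print(tri((352.0,128.1),(125.23,208.69)), tri((287.3,245.7),(250.54,161.14)))
az=-54.5
n=np.array([np.sin(np.radians(20))*np.cos(np.radians(az)),np.sin(np.radians(20))*np.sin(np.radians(az)),np.cos(np.radians(20))])
spot=np.array([.528,.2618,.129]); print(n)
s=read_state(); 
for a in (-12.4,-54.5+20,35.5): print(a); goal(spot+n*(.267+.05),down(a,n))
E
```

```text
(array([0.5279, 0.2626, 0.13  ]), np.float64(0.00036934106487221234)) (array([ 0.6503, -0.0262,  0.0141]), np.float64(0.0011076786954120007))
[ 0.1986 -0.2784  0.9397]
-12.4
t 10.15 pos [ 0.6513 -0.0265  0.459 ] az_y -12.4 q [-0.12  0.26  1.25 -0.    1.64  0.1 ]
shift [ 0.1825 -0.1018  0.032 ] turn [ 0.2567  0.238  -0.0301] F [ 0.18  0.42 -3.64] open 0.0217 grip 30.0
-34.5
t 10.15 pos [ 0.6513 -0.0265  0.459 ] az_y -12.4 q [-0.12  0.26  1.25 -0.    1.64  0.1 ]
shift [ 0.1825 -0.1018  0.032 ] turn [0.3001 0.1838 0.3621] F [ 0.18  0.42 -3.64] open 0.0217 grip 30.0
35.5
t 10.15 pos [ 0.6513 -0.0265  0.459 ] az_y -12.4 q [-0.12  0.26  1.25 -0.    1.64  0.1 ]
shift [ 0.1825 -0.1018  0.032 ] turn [ 0.1471  0.3289 -0.8266] F [ 0.18  0.42 -3.64] open 0.0217 grip 30.0
```

```bash
cat >> h.py <<'E'
a_=np.radians(-56.5); s_=np.sin(np.radians(20))
N=np.array([s_*np.cos(a_),s_*np.sin(a_),np.cos(np.radians(20))]); SPOT=np.array([.528,.2623,.1295])
def over(h,d=0): goal(SPOT+d+N*(.267+h),down(-12.4,N))
E
python3 -c "
from h import *
over(.05)"
```

```text
t 10.15 pos [ 0.6513 -0.0265  0.459 ] az_y -12.4 q [-0.12  0.26  1.25 -0.    1.64  0.1 ]
shift [ 0.1802 -0.1045  0.0315] turn [ 0.2482  0.2468 -0.0301] F [ 0.18  0.42 -3.64] open 0.0217 grip 30.0
```

Call:
carry_out([
  {"x": 0.045, "y": -0.025, "z": 0, "ax": 0.05, "ay": 0.05, "az": 0, "hand": 0},
  {"x": 0.09, "y": -0.05, "z": 0, "ax": 0.1, "ay": 0.1, "az": -0.01, "hand": 0},
  {"x": 0.135, "y": -0.078, "z": 0, "ax": 0.17, "ay": 0.17, "az": -0.02, "hand": 0},
  {"x": 0.18, "y": -0.104, "z": 0.01, "ax": 0.248, "ay": 0.247, "az": -0.03, "hand": 0},
  {"x": 0.18, "y": -0.104, "z": 0.032, "ax": 0.248, "ay": 0.247, "az": -0.03, "hand": 0},
  {"x": 0.18, "y": -0.104, "z": 0.032, "ax": 0.248, "ay": 0.247, "az": -0.03, "hand": 0},
  {"x": 0.18, "y": -0.104, "z": 0.032, "ax": 0.248, "ay": 0.247, "az": -0.03, "hand": 0},
])

```text
t: 11.02
tool_pos: [0.5883, 0.1707, 0.4251]
orientation: [-2.151, -1.781, -0.05]
force: [0.9, 0.7, -1.8]
opening: 0.0217
gripper_force: 30.0
```

```bash
python3 look.py s5 300 60 400 160 .651 -.028 .29; python3 -c "
from h import *
over(.02)"
```

```text
t 11.07 pos [0.5886 0.1707 0.426 ] az_y -8.9 q [0.1  0.22 1.37 0.31 1.71 0.31]
shift [-0.2083  0.1224  0.0593] turn [-0.248  -0.2465  0.029 ] F [-0.13  0.1  -2.91] open 0.0215 grip 30.0
tip [0.5379 0.2469 0.1752] px [352.37670481 118.46867837] crop [317.26022886 353.81207021] origin crop [326.66032615 211.26829456]
t 11.07 pos [0.5886 0.1707 0.426 ] az_y -8.9 q [0.1  0.22 1.37 0.31 1.71 0.31]
shift [ 0.0013 -0.0012  0.0292] turn [-0.0009  0.     -0.0019] F [-0.13  0.1  -2.91] open 0.0215 grip 30.0
```

View pics/s5.png

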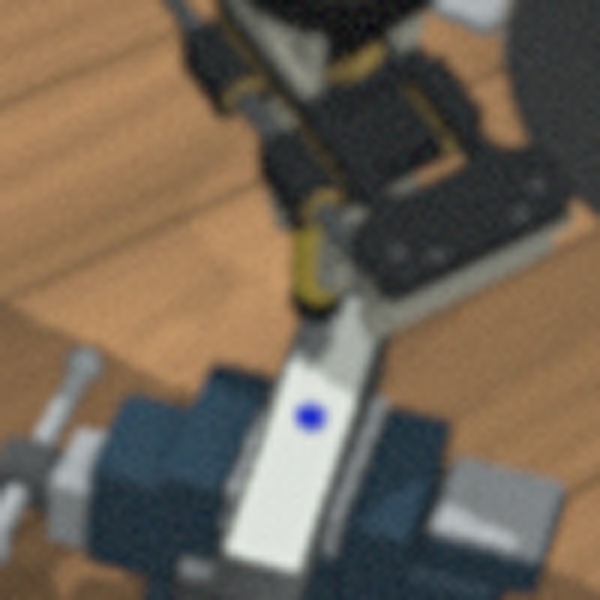

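The tip at about (313,355) is above the blue spot (311,417), and the prediction agrees within 1 px. Going closer along the normal.

Call:
carry_out([
  {"x": 0.001, "y": -0.001, "z": 0.025, "ax": 0, "ay": 0, "az": 0, "hand": 0},
  {"x": 0.001, "y": -0.001, "z": 0.038, "ax": 0, "ay": 0, "az": 0, "hand": 0},
  {"x": 0.001, "y": -0.001, "z": 0.043, "ax": 0, "ay": 0, "az": 0, "hand": 0},
  {"x": 0.001, "y": -0.001, "z": 0.045, "ax": 0, "ay": 0, "az": 0, "hand": 0},
  {"x": 0.001, "y": -0.001, "z": 0.045, "ax": 0, "ay": 0, "az": 0, "hand": 0},
])

```text
t: 11.7
tool_pos: [0.5792, 0.1854, 0.385]
orientation: [-2.15, -1.784, -0.053]
force: [-0.7, 0.0, -2.4]
opening: 0.0216
gripper_force: 30.0
```

```bash
python3 look.py s6 300 60 400 160 .651 -.028 .29; python3 -c "
from h import *
over(-.004)
p,_=read_camera('scene'); print(blob(p,(105,120,60),(130,255,255),(335,110,370,150)))
p,_=read_camera('top'); print(blob(p,(105,120,60),(130,255,255),(115,200,135,218)))"
```

```text
t 11.75 pos [0.5792 0.1854 0.3851] az_y -8.9 q [0.13 0.22 1.44 0.31 1.63 0.31]
shift [-0.2104  0.1235  0.0148] turn [-0.2471 -0.2473  0.0304] F [ 0.16 -0.48 -2.49] open 0.0219 grip 30.0
tip [0.5288 0.2617 0.1342] px [352.24082334 127.12020754] crop [316.44494006 405.72124525] origin crop [325.33145962 272.72089683]
t 11.75 pos [0.5792 0.1854 0.3851] az_y -8.9 q [0.13 0.22 1.44 0.31 1.63 0.31]
shift [-0.0006  0.0002  0.0088] turn [-0.0001 -0.0005 -0.0003] F [ 0.16 -0.48 -2.49] open 0.0219 grip 30.0
[((np.float64(351.33), np.float64(129.33)), np.int32(9), (np.int64(350), np.int64(128), np.int64(4), np.int64(3)))]
[]
```

View pics/s6.png

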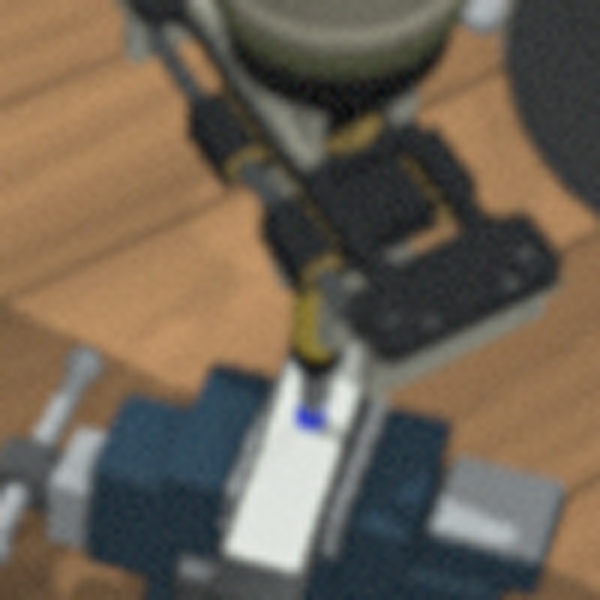

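The tip at about (315,408) is roughly 5 mm off the face. Extrapolated, it would land 1–2 mm right of and above the spot centre (311,417). I'll work out that small correction.

```bash
python3 -c "
from h import *
C=R.from_rotvec(camera_params('scene')['rotation']).as_matrix(); r=C[:,0]-N*(C[:,0]@N); r/=np.linalg.norm(r); f=np.cross(r,N)
d=-.0012*r+.0010*np.cross(N,r)*np.sign(np.cross(N,r)@-C[:,1]); print(d); over(-.004,d)"
```

```text
[ 3.67525153e-05 -1.49223999e-03 -4.60292353e-04]
t 11.85 pos [0.5792 0.1854 0.385 ] az_y -8.9 q [0.13 0.22 1.44 0.31 1.63 0.31]
shift [-0.0021  0.0006  0.0087] turn [-0.0002 -0.0005 -0.0003] F [-0.09  0.83 -2.49] open 0.0216 grip 30.0
```

Call:
carry_out([
  {"x": -0.002, "y": 0.0005, "z": 0.0, "ax": 0, "ay": 0, "az": 0, "hand": 0},
  {"x": -0.002, "y": 0.0005, "z": 0.002, "ax": 0, "ay": 0, "az": 0, "hand": 0},
  {"x": -0.002, "y": 0.0005, "z": 0.0035, "ax": 0, "ay": 0, "az": 0, "hand": 0},
  {"x": -0.002, "y": 0.0005, "z": 0.005, "ax": 0, "ay": 0, "az": 0, "hand": 0},
  {"x": -0.002, "y": 0.0005, "z": 0.0065, "ax": 0, "ay": 0, "az": 0, "hand": 0},
  {"x": -0.002, "y": 0.0005, "z": 0.0065, "ax": 0, "ay": 0, "az": 0, "hand": 0},
])

```text
t: 12.6
tool_pos: [0.5778, 0.1854, 0.378]
orientation: [-2.15, -1.784, -0.053]
force: [-0.2, -1.2, 1.8]
opening: 0.0217
gripper_force: 30.0
```

```bash
cat > f.py <<'E'
from h import *
F=[]
for i in range(8): p,_=read_camera("scene"); F.append(read_state()['force'])
F=np.mean(F,0); print('F',F.round(2),'push along n %.2f'%(N@(F+[0,0,2.4])))
over(-.004)
E
python3 f.py
```

```text
F [-0.32 -1.48  1.11] push along n 3.66
t 13.00 pos [0.5778 0.1854 0.3778] az_y -8.9 q [0.13 0.22 1.45 0.31 1.62 0.3 ]
shift [ 0.0015 -0.0002  0.0016] turn [-0.0009 -0.0003 -0.0005] F [ 0.14 -1.14  1.34] open 0.0217 grip 30.0
```

Call:
carry_out([
  {"x": 0, "y": 0, "z": 0.001, "ax": 0, "ay": 0, "az": 0, "hand": 0},
  {"x": 0, "y": 0, "z": 0.0022, "ax": 0, "ay": 0, "az": 0, "hand": 0},
  {"x": 0, "y": 0, "z": 0.0022, "ax": 0, "ay": 0, "az": 0, "hand": 0},
  {"x": 0, "y": 0, "z": 0.0022, "ax": 0, "ay": 0, "az": 0, "hand": 0},
  {"x": 0, "y": 0, "z": 0.0022, "ax": 0, "ay": 0, "az": 0, "hand": 0},
  {"x": 0, "y": 0, "z": 0.0022, "ax": 0, "ay": 0, "az": 0, "hand": 0},
])

```text
t: 13.75
tool_pos: [0.5774, 0.186, 0.3757]
orientation: [-2.15, -1.783, -0.052]
force: [-0.2, -1.8, 2.7]
opening: 0.0215
gripper_force: 30.0
```

```bash
python3 f.py; python3 -c "
from h import *
p,_=read_camera('scene'); print(blob(p,(105,120,60),(130,255,255),(335,110,370,150)))
h=cv2.cvtColor(p,cv2.COLOR_BGR2HSV)[124:134,346:358]; print(h[...,1]); print(h[...,2])"
```

```text
F [ 0.37 -1.99  2.86] push along n 5.58
t 14.15 pos [0.5774 0.1861 0.3756] az_y -8.9 q [0.13 0.22 1.46 0.31 1.62 0.3 ]
shift [ 0.0015 -0.0002 -0.0006] turn [-0.001  -0.0002 -0.0005] F [-0.05 -2.23  2.42] open 0.0218 grip 30.0
[]
[[ 12   8  10   5  17  13  11  20   6   9   9  10]
 [  8  11  10   8   7   8  18   8  11   9   6   9]
 [  8  10   9   9  11   9  11   7   5   8   6   8]
 [ 10   8   9   8   8   8   8  13   9   9   4   6]
 [ 10   6   9   9  13   8  26  30  17   8   7   9]
 [  8   7  11  36  64  58  62  62  33   8   4   9]
 [  5   7   7  46  77  93 100  84  34   6  11   9]
 [  6   6   8  26  49  65  69  56  20   9   8  13]
 [  5   6   5   9  13  20  24  17   9  10   8   6]
 [  6   6   7   6   6  10   8  10  10   8  10   3]]
[[146 194 181 113  59  39  45  78 137 193 222 219]
 [165 213 202 135  77  65  70 101 166 218 229 225]
 [184 219 203 138  90  86  90 114 169 222 228 223]
 [205 223 195 135  92  91  95 118 175 223 228 225]
 [220 228 204 140  98  93 100 128 181 223 230 223]
 [222 229 207 157 116 106 107 139 178 215 227 216]
 [224 227 210 182 155 132 127 145 171 198 212 192]
 [222 221 219 206 191 166 151 151 167 179 184 162]
 [220 221 219 218 213 195 170 162 166 173 160 128]
 [220 219 220 222 225 221 191 177 172 168 148 102]]
```

The push is 5.6 N, which is half-way in. The nose (columns 349–353) sits centred on the blue left showing in front of it (349–354), so I'm handing in.

```bash
python3 -c "
from h import *
print(robot.close_job())"
```

```text
the job is handed in; nothing more can be done
None
```

The job is handed in: the probe was proved on the reference block for about 2 s and is now held square on the blue spot, tip about half-way in at roughly 5.6 N; no verdict came back from the judge.

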